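# Fit a change gear on the bench drive and hold it home

## Task

Turn the black selector knob on the grey bench drive clockwise until its pointer clicks one place on, from the single dot to the pair of dots. Then lower the larger gear, the one with the cross-shaped bore, over the upright splined spindle, turning it until the splines mesh, and slide it fully home against the sprung washer. Finish while still gripping the gear and pressing it fully down; leave the small gear, the paint tin and the screwdriver where they are.

Things in the scene. Friction and masses are not known exactly. Their poses are not given: they have to be found in the camera images.
- unit: Bench gear drive, fixed: grey housing 160 (own x) x 260 (own y) x 80 mm high, base plate 180 x 280 x 8 mm. Origin at the centre of its underside, z up. On its flat top: the selector knob at own (0, +70) mm and the splined spindle at own (0, -65) mm; round the knob, 46 mm from its axis, marks of one, two and three white dots.
- selector (a joint): Selector angle in rad, growing clockwise seen from above. Sprung detents (about 0.06 N m over the hump between two) give three rest places: 0 = pointer at the single dot (start), 0.7 = at the pair of dots, 1.4 = at the three dots. Stops at about -0.1 and 1.5.
- selector_grip (a point): On the selector knob's axis, 24 mm above the housing top (104 mm above the bench). Black disc 48 mm across, 8 mm high, with an upright bar grip 44 mm long, 11 mm wide, its top 34 mm above the housing. Own x runs along the bar to the pointer end (white stripe); z up. Turns with the knob.
- spindle_foot (a point): On the spindle's axis at the housing top (80 mm above the bench), z up, turning with the spindle. Steel cross: four ribs along own +-x and +-y, each 9 mm wide, reaching 13 mm from the axis, up to 42 mm above the housing top; then a tapering round nose, 13 mm in diameter, up to 54 mm. The spindle turns only stiffly (0.2 N m).
- washer (a joint): How far the sprung washer round the spindle's foot is pressed down, m: 0 = up (top 16 mm above the housing top), 0.010 = on its stop (top 6 mm above the housing top). Steel ring 54 mm across; its spring pushes up with about 4 N when up, 12 N when down, and lifts the gear again if it is let go.
- gear: Larger grey plastic gear, about 0.25 kg, flat on the bench. Origin on its axis at the underside, z up. Disc 92 mm across, 20 mm thick; round boss 38 mm in diameter up to 50 mm (grip here). Cross-shaped through bore: arms along own +-x and +-y, 11.5 mm wide, reaching 16 mm from the axis; meshes every quarter turn. Home: underside 6 mm above the housing top, washer on its stop.
- spare: Small grey gear, not to be used: disc 60 mm across, 16 mm thick, boss 26 mm in diameter up to 30 mm, round bore. Origin on its axis at its underside.
- tin: Closed paint tin with a red label, 90 mm in diameter, 110 mm high. Origin at the centre of its underside.
- screwdriver: Screwdriver lying on the bench, handle to its own -x.
Not all that is in view belongs to the job. Leave any purple look-alike of the gear alone.

How it is judged:
By the outcome, as a careful person would: the job done as asked, in the order asked, and still so for the second after the job is handed in, while the arm keeps its last pose, push and grip.
It also fails if it takes over 48 s, if anything falls off the work surface, if the arm or the gripper's body presses on something with over 40 N, if the wrist force passes 120 N, or if a joint passes its speed limit or range.

## Robot

A 6-joint arm with a two-finger parallel gripper is mounted at the origin on the work surface. World frame = base frame: x ahead of the robot, y to its left, z up, the work surface at z = 0. Lengths are in mm, angles in degrees, forces in N, time in s.
With the tool pointing down it reaches from about 350 to 850 mm from the base axis. Payload 8.1 kg.
Tool frame: the origin (TCP) lies midway between the tips of the shut fingers; the grasp point (between the pads) lies 19 mm behind it; z points along the fingers, y is the line along which they close (so a half turn about z gives the same grasp; the last joint's range is limited). The gripper opens to 85 mm and grips with 20 to 120 N. Pads are 22 mm wide; open, the fingers measure 114 mm over their backs; the gripper's body (76 mm by 85 mm) begins 54 mm behind the grasp point. The pads swing forward as they close: fully open they stand 13 mm farther back than shut.
Start: joints at [-4.893, 7.471, 85.268, -0, 87.261, -4.893], TCP at [600.004, 0.022, 231.292] pointing down, gripper open.
Joint ranges: [-169.43, 169.43], [-51.17, 129.36], [1.28, 143.12], [-76.62, 256.62], [0, 156.53], [-152.29, 152.29]. Speed limits (degrees/s): [136.94, 136.94, 159.86, 180, 180, 180].

## Interface

Orientations are given as [roll, pitch, yaw] about the fixed x, y, z axes, in that order (R = Rz(yaw) Ry(pitch) Rx(roll)).
In Python, from bench import r gives the robot as it stands. The module is installed in compiled form; this text tells all that it offers.
- The arm moves only by the tool jog_arm, never from a script. Its argument "rows" is a list of rows, each a list of 2 entries, a list of its own where there are three numbers: the shift along the tool's x, y, z in mm, then the turn, a rotation vector about the tool's x, y, z in rad. A call has 1 to 10 rows; each row is the pose to reach, as a shift and turn from the pose commanded when the call began, along the tool's axes at that moment; what a row does not reach only later rows make up. A row lasts 1/10 s, in which the tool goes at most 50 mm and 8.59 degrees, less where a joint would pass 70% of its speed; a pose out of reach is approached as far as the arm can. A call with a gripper value outside its range is refused whole. "grip" is the finger opening in mm, from 0 to 85.4, set as the call begins (left out, the last holds). The fingers move at their own pace and stop on an object; "force" is the grip in N (left out, the last holds). Time passes only in rows, so rows that repeat a pose let the fingers close. It gives the time, the measured TCP pose, the force, the opening and the grip force at its end, in the units of the state.
- r.sense(): the state, without advancing time (a new reading comes with each control period).
- r.snapshot(name): name is "scene" or "side" or "wrist"; returns (picture, depth): 384x512x3 uint8, blue, green, red; 384x512 float32, mm along the optical axis (not along the pixel's ray), 0 where there is no reading.
- r.camera_params(name): a dict with "fx", "fy", "cx", "cy" (pixels), "dist_coeffs" ([k1, k2, p1, p2, k3] as OpenCV has them; the pictures are not rectified), "pose" (4x4, takes a point from camera to world coordinates); the wrist camera has in their place "tool_from_camera" (4x4, takes a point from camera to tool coordinates, whose origin is the TCP and whose axes are the flange's). Camera axes: x right, y down, z forward; pixel columns grow to the right and rows downward; lengths in mm; the calibration is good to about 2 mm. A picture is of the moment at which its call begins: read the wrist's pose just before it. camera_params takes no time and is no camera call.
- r.hand_in(): hands the job in; it is judged then, once.
The state is a dict: "time": time; "joint_pos": joint angles; "qd": joint speeds; "joint_efforts": joint torques, N m; "tool_pos": TCP position; "tcp_rot": TCP orientation; "ft_force": force on the tool from outside, world axes, zero at the start; "wrist_torque": the same for the moment, N m; "finger_gap": finger opening in mm; "grip_force": force on a finger pad.
Only numpy, scipy, OpenCV 4.12 (cv2) and the standard library are available. Lean on these libraries where they do the work, as an engineer would, in place of code of your own. Each camera call takes 0.05 s, during which the arm holds its last target. There are 200 camera calls.

## Working session

There is one attempt and no reset: what is moved stays moved. The work goes in short steps, Python scripts to look and compute and a tool call to move; the robot and the scene stay as the last step left them, time stands still between calls to the robot, and variables do not carry over. Pictures are saved under pics/ and viewed, at most 10 in all, crops included, and the job is handed in when it is done.

Besides the shell and the picture viewer there is one more tool, called after ">>>" by a JSON object that holds its "fn" and its "kwargs". jog_arm: Moves the arm, as the interface text tells. Its arguments: {"type":"object","properties":{"rows":{"type":"array"},"grip":{"type":"number"},"force":{"type":"number"}},"required":["rows"]}

```bash
mkdir -p pics; cat > h.py <<'E'
from bench import r
import numpy as np, cv2
def snap(n):
    s=r.sense(); im,d=r.snapshot(n); return s,im,d
from scipy.spatial.transform import Rotation as Ro
def campose(n,s):
    p=r.camera_params(n)
    if 'pose' in p: return p,np.array(p['pose'])
    T=np.eye(4); T[:3,:3]=Ro.from_euler('xyz',s['tcp_rot'],degrees=True).as_matrix(); T[:3,3]=s['tool_pos']
    return p,T@np.array(p['tool_from_camera'])
def plane(n,s,px,z):
    p,T=campose(n,s); K=np.array([[p['fx'],0,p['cx']],[0,p['fy'],p['cy']],[0,0,1]])
    u=cv2.undistortPoints(np.array(px,float).reshape(-1,1,2),K,np.array(p['dist_coeffs'],float)).reshape(-1,2)
    d=np.c_[u,np.ones(len(u))]@T[:3,:3].T; o=T[:3,3]
    return o+d*((z-o[2])/d[:,2])[:,None]
def cloud(n,s,dep):
    p,T=campose(n,s); K=np.array([[p['fx'],0,p['cx']],[0,p['fy'],p['cy']],[0,0,1]])
    v,u=np.mgrid[:384,:512]; px=np.stack([u,v],-1).reshape(-1,1,2).astype(float)
    q=cv2.undistortPoints(px,K,np.array(p['dist_coeffs'],float)).reshape(-1,2)
    X=np.c_[q,np.ones(len(q))]*dep.reshape(-1,1)
    return (X@T[:3,:3].T+T[:3,3]).reshape(384,512,3)
E
python3 - <<'E'
from h import *
ims=[]
for n in ("scene","wrist"):
    s,im,d=snap(n); ims.append(im); np.savez(n,im=im,d=d)
    p,T=campose(n,s); print(n,T.round(2).tolist(),p['fx'],p['dist_coeffs'])
print(r.sense())
cv2.imwrite("pics/a.png",ims[0]);cv2.imwrite("pics/b.png",ims[1])
E
```

```text
scene [[-0.8, 0.42, -0.42, 1104.46], [0.6, 0.56, -0.57, 624.57], [-0.01, -0.71, -0.7, 913.46], [0.0, 0.0, 0.0, 1.0]] 473.9398203481885 [-0.08549355  0.          0.          0.          0.        ]
wrist [[1.0, 0.0, -0.0, 600.3], [0.0, -0.96, -0.27, 68.08], [-0.0, 0.27, -0.96, 374.29], [0.0, 0.0, 0.0, 1.0]] 272.39446922820315 [-0.00508785  0.          0.          0.          0.        ]
{'time': 0.1, 'joint_pos': array([-4.89147217e+00,  7.51191232e+00,  8.53229393e+01, -3.84618280e-04,
        8.72610619e+01, -4.89385949e+00]), 'qd': array([-0.05213234, -0.19085236, -0.15967309,  0.0335936 ,  0.09610029,
        0.03058437]), 'joint_efforts': array([ 1.52257860e-03, -5.70947063e+01, -5.01941299e+01, -1.80579236e-04,
        8.16394575e-03,  5.26326357e-05]), 'tool_pos': array([5.99508931e+02, 7.85362371e-02, 2.30338493e+02]), 'tcp_rot': array([-1.79904403e+02, -7.79964286e-03,  9.00023995e+01]), 'ft_force': array([-0.5793584 ,  0.32940255,  0.23858064]), 'wrist_torque': array([-0.0415438 , -0.00763375,  0.0163359 ]), 'grip_force': 0.0, 'finger_gap': 85.57870423355719}
```

View pics/a.png

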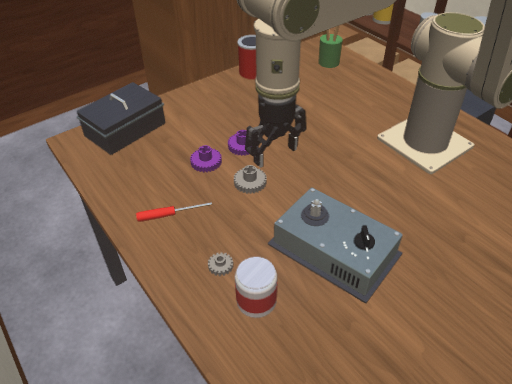

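View pics/b.png

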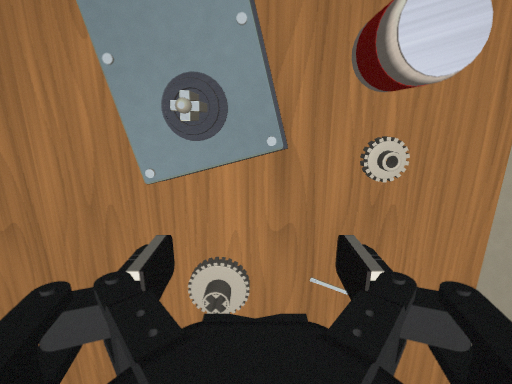

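The scene view shows the gear at (250,178), the spindle at (316,210) and the knob at (364,238). In the wrist view the spindle nose is at about (183,104), the housing-top screws at (149,174), (271,141), (108,58) and (241,18), and the gear boss at (217,295).

```bash
python3 - <<'E'
from h import *
s=r.sense()
w=np.load('wrist.npz'); a=np.load('scene.npz')
P=plane('wrist',s,[(149,174),(271,141),(108,58),(241,18)],81)
print(P.round(1)); 
for q in (P[1]-P[0],P[3]-P[2],P[2]-P[0],P[3]-P[1]): print(np.hypot(*q[:2]),np.degrees(np.arctan2(q[1],q[0])))
print('nose',plane('wrist',s,[(181,104)],134),'gear disc',plane('wrist',s,[(219,287)],20),'boss',plane('wrist',s,[(217,301)],50))
print('scene knob',plane('scene',s,[(364,232)],114),'nose',plane('scene',s,[(317,202)],134),'gearboss',plane('scene',s,[(249.5,169)],50))
C=cloud('scene',s,a['d'])
m=(C[...,2]>25)&(C[...,2]<60)&(np.hypot(*(C[...,:2]-plane('scene',s,[(249.5,172)],50)[0,:2]).transpose(2,0,1))<40)
print('boss cloud',C[m].mean(0),m.sum(),C[m].max(0),C[m].min(0))
C=cloud('wrist',s,w['d'])
m=(C[...,2]>110)&(C[...,2]<140)&(np.hypot(C[...,0]-plane('wrist',s,[(181,104)],134)[0,0],C[...,1]-plane('wrist',s,[(181,104)],134)[0,1])<25)
print('spindle cloud',C[m].mean(0),m.sum(),C[m].max(0),C[m].min(0))
E
```

```text
[[483.4   8.   81. ]
 [616.9  43.8  81. ]
 [454.8 124.6  81. ]
 [586.5 159.2  81. ]]
138.1638434980099 15.009352720450872
136.2223801950202 14.718114611417407
120.07918528715217 103.81543056317695
119.36199992976992 104.74112281337209
nose [[537.68912079  78.87375635 134.        ]] gear disc [[ 546.1141953  -176.39162755   20.        ]] boss [[ 547.13789852 -178.06702701   50.        ]]
scene knob [[506.77039034 207.7797684  114.        ]] nose [[542.28129092  87.72886647 134.        ]] gearboss [[ 544.56747183 -177.34993523   50.        ]]
boss cloud [ 545.31881074 -176.74991896   40.0657942 ] 175 [ 563.08727331 -157.94880707   51.72797956] [ 525.36734923 -198.92452664   25.12060136]
spindle cloud [539.40238955  78.25529527 125.5716543 ] 618 [550.83389271  91.02786088 137.02348717] [524.99942331  65.64887592 110.30133056]
```

>>> {"fn": "jog_arm", "kwargs": {"rows": [[[209, -95, 0], [0, 0, 0]], [[209, -95, 0], [0, 0, 0]], [[209, -95, 0], [0, 0, 0]], [[209, -95, 0], [0, 0, 0]], [[209, -95, 0], [0, 0, 0]], [[209, -95, 0], [0, 0, 0]], [[209, -95, 0], [0, 0, 0]], [[209, -95, 0], [0, 0, 0]]]}}

```text
time: 0.9
tool_pos: [505.3, 208.2, 231.0]
tcp_rot: [-180.0, 0.0, 90.0]
ft_force: [0.0, 0.0, 0.2]
finger_gap: 85.2
grip_force: 0.0
```

```bash
python3 - <<'E'
from h import *
s,im,d=snap('wrist'); np.savez('w2',im=im,d=d); print(s['tool_pos'],s['tcp_rot'],s['ft_force'])
cv2.imwrite('pics/c.png',im)
E
```

```text
[505.26299533 208.19454146 231.01634849] [-1.79981607e+02  3.10456917e-02  8.99652432e+01] [0.02080262 0.04504231 0.21367243]
```

View pics/c.png

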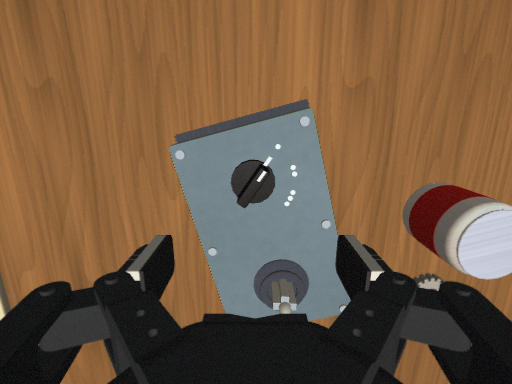

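The knob sits at (254,181) with its stripe pointing up and right to the single dot at (278,147). The pair is at (294,170) and the triple at (290,198), so clockwise is correct.

```bash
python3 - <<'E'
from h import *
s=r.sense(); w=np.load('w2.npz'); im=w['im']; g=im.min(2)
roi=np.zeros_like(g);roi[130:220,225:300]=1
m=((g>170)&(roi>0)).astype(np.uint8)
n,l,st,c=cv2.connectedComponentsWithStats(m)
for i in range(1,n): print(st[i,4],c[i].round(1),plane('wrist',s,[c[i]],80).round(1))
C=cloud('wrist',s,w['d'])
b=(C[...,2]>107)&(roi>0)
pts=C[b][:,:2].astype(np.float32); (cx,cy),(ww,hh),ang=cv2.minAreaRect(pts); print('bar',cx,cy,ww,hh,ang,b.sum(),C[b][:,2].mean())
q=pts-pts.mean(0);v=np.linalg.svd(q,full_matrices=False)[2][0];print('axis',np.degrees(np.arctan2(v[1],v[0])),pts.mean(0))
b=(C[...,2]>83)&(C[...,2]<95)&(roi>0); print('disc',cv2.minEnclosingCircle(C[b][:,:2].astype(np.float32)))
dk=((im.max(2)<60)&(roi>0)).astype(np.uint8); ys,xs=np.nonzero(dk)
print('dark',xs.min(),xs.max(),ys.min(),ys.max(),dk.sum())
E
```

```text
25 [277.6 146. ] [[530.3 246.1  80. ]]
44 [267.5 160.7] [[519.6 230.2  80. ]]
25 [292.6 167. ] [[547.2 223.2  80. ]]
37 [261.1 176. ] [[512.8 213.2  80. ]]
24 [294.  173.5] [[549. 216.  80.]]
23 [292.2 191.9] [[547.8 195.   80. ]]
22 [289.9 197.9] [[545.5 188.   80. ]]
21 [286.5 203.4] [[541.8 181.5  80. ]]
bar 508.49371337890625 230.48147583007812 87.74942016601562 24.94096565246582 77.07365417480469 544 128.37339779262433
axis -104.81641 [503.7015  213.22496]
disc ((511.137939453125, 211.2015380859375), 60.08970642089844)
dark 231 274 160 207 1388
```

>>> {"fn": "jog_arm", "kwargs": {"rows": [[[-0.5, -1, 20], [0, 0, 0.14]], [[-0.5, -1, 45], [0, 0, 0.28]], [[-0.5, -1, 70], [0, 0, 0.42]], [[-0.5, -1, 90], [0, 0, 0.56]], [[-0.5, -1, 100], [0, 0, 0.62]], [[-0.5, -1, 113], [0, 0, 0.62]], [[-0.5, -1, 126], [0, 0, 0.62]], [[-0.5, -1, 139], [0, 0, 0.62]], [[-0.5, -1, 139], [0, 0, 0.62]]], "grip": 45}}

```text
time: 1.85
tool_pos: [502.6, 207.8, 89.8]
tcp_rot: [-179.9, 0.2, 54.5]
ft_force: [-0.0, 0.4, -0.4]
finger_gap: 45.1
grip_force: 0.0
```

>>> {"fn": "jog_arm", "kwargs": {"rows": [[[0, 0, 0], [0, 0, 0]], [[0, 0, 0], [0, 0, 0]], [[0, 0, 0], [0, 0, 0]], [[0, 0, 0], [0, 0, 0]], [[0, 0, 0], [0, 0, 0]], [[0, 0, 0], [0, 0, 0]], [[0, 0, 0], [0, 0, 0]]], "grip": 0, "force": 30}}

```text
time: 2.55
tool_pos: [504.1, 209.3, 93.3]
tcp_rot: [-180.0, -0.1, 54.5]
ft_force: [-4.9, 2.2, 5.3]
finger_gap: 10.2
grip_force: 33.2
```

>>> {"fn": "jog_arm", "kwargs": {"rows": [[[0, 0, 0], [0, 0, 0.1]], [[0, 0, 0], [0, 0, 0.2]], [[0, 0, 0], [0, 0, 0.3]], [[0, 0, 0], [0, 0, 0.4]], [[0, 0, 0], [0, 0, 0.5]], [[0, 0, 0], [0, 0, 0.6]], [[0, 0, 0], [0, 0, 0.7]], [[0, 0, 0], [0, 0, 0.72]], [[0, 0, 0], [0, 0, 0.72]], [[0, 0, 0], [0, 0, 0.72]]]}}

```text
time: 3.55
tool_pos: [504.5, 208.5, 93.3]
tcp_rot: [180.0, -0.1, 13.4]
ft_force: [-3.4, -1.2, 5.5]
finger_gap: 10.1
grip_force: 33.3
```

>>> {"fn": "jog_arm", "kwargs": {"rows": [[[0, 0, 0], [0, 0, 0]], [[0, 0, 0], [0, 0, 0]], [[0, 0, 0], [0, 0, 0]], [[0, 0, 0], [0, 0, 0]], [[0, 0, -30], [0, 0, 0]], [[0, 0, -70], [0, 0, 0]], [[0, 0, -110], [0, 0, 0]], [[0, 0, -140], [0, 0, 0]], [[0, 0, -140], [0, 0, 0]]], "grip": 50}}

```text
time: 4.45
tool_pos: [506.8, 209.4, 238.4]
tcp_rot: [-180.0, -0.5, 13.2]
ft_force: [-0.2, -0.0, 0.8]
finger_gap: 50.2
grip_force: 0.0
```

```bash
python3 - <<'E'
from h import *
s,im,d=snap('wrist'); np.savez('w3',im=im,d=d); print(s['tool_pos'],s['tcp_rot'],s['ft_force'],s['joint_pos'])
cv2.imwrite('pics/d.png',im)
E
```

```text
[506.76811451 209.39919583 238.40066337] [-179.96527878   -0.54158579   13.24443852] [-0.17581367 -0.03108924  0.75070821] [ 1.70940137e+01 -1.23876672e+00  9.35564745e+01 -1.71927887e-03
  8.71395973e+01  9.38494887e+01]
```

View pics/d.png

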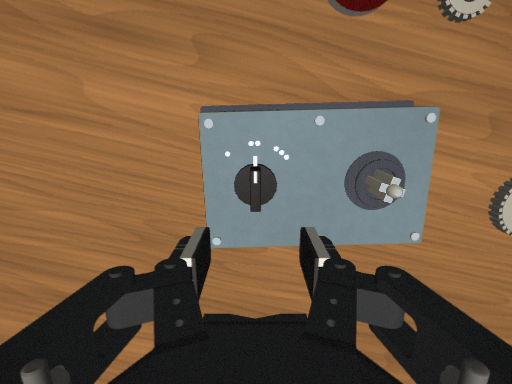

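Knob pointer stripe (255,165) now points at the pair (254,143). Next, view the spindle from above.

>>> {"fn": "jog_arm", "kwargs": {"rows": [[[1, 20, 0], [0, 0, -0.14]], [[2, 60, 0], [0, 0, -0.29]], [[3, 100, 0], [0, 0, -0.43]], [[3.3, 135, 0], [0, 0, -0.58]], [[3.3, 135, 0], [0, 0, -0.72]], [[3.3, 135, 0], [0, 0, -0.87]], [[3.3, 135, 0], [0, 0, -1.02]], [[3.3, 135, 0], [0, 0, -1.17]], [[3.3, 135, 0], [0, 0, -1.34]], [[3.3, 135, 0], [0, 0, -1.34]]], "grip": 85}}

```text
time: 5.5
tool_pos: [537.3, 77.8, 230.4]
tcp_rot: [-179.8, 0.0, 90.2]
ft_force: [-0.3, 0.4, -0.2]
finger_gap: 85.0
grip_force: 0.0
```

>>> {"fn": "jog_arm", "kwargs": {"rows": [[[0, 0, 0], [0, 0, 0]], [[0, 0, 0], [0, 0, 0]], [[0, 0, 0], [0, 0, 0]]]}}

```text
time: 5.8
tool_pos: [538.0, 77.9, 232.0]
tcp_rot: [-180.0, 0.0, 89.9]
ft_force: [-0.4, 0.9, -0.1]
finger_gap: 84.8
grip_force: 0.0
```

```bash
python3 - <<'E'
from h import *
s,im,d=snap('wrist'); np.savez('w4',im=im,d=d,tp=s['tool_pos'],rot=s['tcp_rot']); print(s['tool_pos'],s['tcp_rot'],s['ft_force'])
print(plane('wrist',s,[(256,192)],122))
cv2.imwrite('pics/e.png',cv2.resize(im[110:260,180:330],None,fx=4,fy=4,interpolation=cv2.INTER_CUBIC))
E
```

```text
[537.98422379  77.85891335 231.97649092] [-1.79975462e+02  1.84128559e-03  8.98769859e+01] [-0.37165258  0.93644811 -0.1439233 ]
[[539.55384057  76.17363713 122.        ]]
```

View pics/e.png

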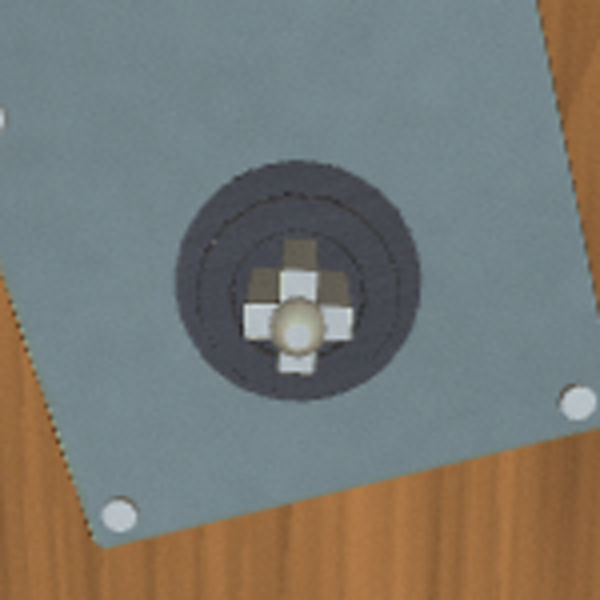

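The spindle cross is close to square with the image. In the crop, the rib tops reach left to (245,322), right to (352,322), up to (299,270) and down to (297,373). I'll measure the centre and angle, then go to the gear.

```bash
python3 - <<'E'
from h import *
s=r.sense(); w=np.load('w4.npz'); im=w['im'].astype(int)
# crop ->pixels ; corners of rib tops onto z=122
f=lambda p:[(x+.5)/4-.5+o for x,o in zip(p,(180,110))]
c=[(245,305),(245,340),(353,305),(352,340),(282,269),(317,269),(280,374),(314,374)]
P=plane('wrist',s,[f(q) for q in c],122)[:,:2]
L,R,T,B=[P[i:i+2].mean(0) for i in (0,2,4,6)]
print(P.round(1).tolist(),'c',(L+R)/2,(T+B)/2)
for v in (R-L,T-B): print(np.hypot(*v),np.degrees(np.arctan2(v[1],v[0])))
m=(im.min(2)>190); m[:,:240]=0;m[:,270:]=0;m[:175]=0;m[206:]=0
ys,xs=np.nonzero(m); print(m.sum(),xs.min(),xs.max(),ys.min(),ys.max())
Q=plane('wrist',s,np.c_[xs,ys],122)[:,:2]
print(cv2.minAreaRect(Q.astype(np.float32)),Q.mean(0))
# 4-fold phase
for z0 in [(L+R+T+B)/4]:
    d=Q-z0; rr=np.hypot(*d.T); k=(rr>8)
    print('phase',np.degrees(np.angle((np.exp(4j*np.arctan2(d[k,1],d[k,0]))).sum()))/4)
print('nose',plane('wrist',s,[f((298,335))],133))
print('washer',plane('wrist',s,[f((298,280))],96))
E
```

```text
[[525.1, 82.3], [524.9, 73.5], [551.0, 82.2], [550.9, 73.5], [534.0, 91.1], [542.4, 91.1], [533.4, 64.9], [541.7, 64.9]] c [537.99103884  77.87964168] [537.867571    77.97482543]
25.958034055949927 -0.06198594049112146
26.24402290619992 88.57290675662144
4 243 267 186 188
((538.7137451171875, 81.62895965576172), (0.9895520806312561, 23.190162658691406), 85.02287292480469) [538.90865572  81.38435102]
phase -5.115678163972827
nose [[537.84673643  77.84350689 133.        ]]
washer [[537.73593785  82.52817096  96.        ]]
```

>>> {"fn": "jog_arm", "kwargs": {"rows": [[[-40, 1, 0], [0, 0, 0]], [[-90, 3, 0], [0, 0, 0]], [[-140, 5, 0], [0, 0, 0]], [[-190, 7, 0], [0, 0, 0]], [[-235, 8, 0], [0, 0, 0]], [[-255, 8, 0], [0, 0, 0]], [[-255, 8, 10], [0, 0, 0]], [[-255, 8, 20], [0, 0, 0]], [[-255, 8, 20], [0, 0, 0]], [[-255, 8, 20], [0, 0, 0]]]}}

```text
time: 6.85
tool_pos: [545.8, -175.6, 211.5]
tcp_rot: [-179.9, -0.0, 90.1]
ft_force: [0.1, 0.2, 0.7]
finger_gap: 85.2
grip_force: 0.0
```

```bash
python3 - <<'E'
from h import *
s,im,d=snap('wrist'); np.savez('w5',im=im,d=d,tp=s['tool_pos'],rot=s['tcp_rot']); print(s['tool_pos'],s['tcp_rot'],s['ft_force'])
cv2.imwrite('pics/f.png',cv2.resize(im[110:260,180:330],None,fx=4,fy=4,interpolation=cv2.INTER_CUBIC))
E
```

```text
[ 545.83227402 -175.63270386  211.54919539] [-1.79923983e+02 -4.49356479e-02  9.00846332e+01] [0.12392481 0.1723893  0.71238041]
```

View pics/f.png

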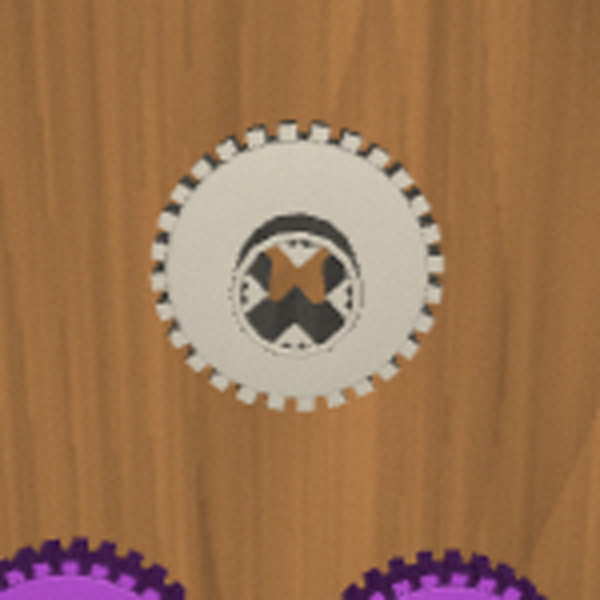

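The gear's boss top is centred at about (297,291) in the crop, and its cross bore lies at about 45°. I'll take the bore phase by sampling a ring at the boss-top height.

```bash
python3 - <<'E'
from h import *
s=r.sense(); w=np.load('w5.npz'); im=w['im']; g=im.min(2).astype(np.float32)
v,u=np.mgrid[:384,:512]
X=plane('wrist',s,np.stack([u,v],-1).reshape(-1,2),50).reshape(384,512,3)
c=plane('wrist',s,[[(297.5)/4-.5+180,(291.5)/4-.5+110]],50)[0,:2]; print('boss guess',c)
d=plane('wrist',s,[[(297.5)/4-.5+180,(266)/4-.5+110]],20)[0,:2]; print('disc guess',d)
# disc centre by light mask hull
m=(g>120).astype(np.uint8); m[:, :215]=0;m[:,295:]=0;m[:135]=0;m[215:]=0
ys,xs=np.nonzero(m); Q=plane('wrist',s,np.c_[xs,ys],20)[:,:2].astype(np.float32); print('disc',cv2.minEnclosingCircle(Q))
for cc in (c,(np.array(cv2.minEnclosingCircle(Q)[0])+c)/2):
    for rr in (12,13.5,15):
        # rasterise the bore boundary: nearest pixel lookup
        ph=[]
        a=np.radians(np.arange(360)); pts=cc+rr*np.c_[np.cos(a),np.sin(a)]
        k=[np.argmin(((X[...,:2]-p)**2).sum(-1)) for p in pts]
        val=g.ravel()[k]; dark=(val<95)
        f=(dark*np.exp(4j*a)).sum(); f1=(dark*np.exp(1j*a)).sum()
        print(rr,'frac',dark.mean().round(2),'phase',(np.degrees(np.angle(f))/4).round(1),'h1',abs(f1).round(1),'|f|',abs(f).round(1), 'edges',np.nonzero(np.diff(dark.astype(int)))[0].tolist())
E
```

```text
boss guess [ 545.49737587 -180.2733161 ]
disc guess [ 545.36977021 -179.12301734]
disc ((545.2717895507812, -181.35047912597656), 46.1424446105957)
12 frac 0.6 phase 41.3 h1 10.4 |f| 104.6 edges [10, 63, 108, 163, 198, 250, 279, 335]
13.5 frac 0.55 phase 42.1 h1 3.3 |f| 105.9 edges [14, 61, 77, 82, 111, 160, 201, 247, 283, 333]
15 frac 0.43 phase 44.4 h1 23.1 |f| 53.8 edges [4, 27, 32, 35, 38, 42, 44, 48, 50, 54, 58, 78, 87, 91, 96, 121, 124, 129, 135, 136, 142, 147, 150, 152, 157, 171, 176, 204, 245, 286, 330, 347, 350, 355]
12 frac 0.59 phase 42.5 h1 6.4 |f| 108.7 edges [13, 66, 108, 160, 195, 251, 285, 338]
13.5 frac 0.53 phase 42.9 h1 4.1 |f| 112.7 edges [17, 64, 80, 81, 111, 157, 199, 248, 288, 335]
15 frac 0.5 phase 45.0 h1 6.6 |f| 77.1 edges [6, 26, 40, 42, 47, 48, 62, 78, 86, 91, 95, 117, 123, 126, 141, 144, 149, 150, 155, 169, 174, 201, 245, 291, 333, 349, 352, 357]
```

>>> {"fn": "jog_arm", "kwargs": {"rows": [[[-3.5, -0.5, 0], [0, 0, 0]], [[-3.5, -0.5, 0], [0, 0, 0]], [[-3.5, -0.5, 0], [0, 0, 0]], [[-3.5, -0.5, 0], [0, 0, 0]], [[-3.5, -0.5, 0], [0, 0, 0]]]}}

```text
time: 7.4
tool_pos: [545.6, -180.6, 212.4]
tcp_rot: [180.0, 0.0, 90.0]
ft_force: [0.2, -0.4, -0.4]
finger_gap: 85.1
grip_force: 0.0
```

```bash
cat >> h.py <<'E'
def gearc(g,s,z,box):
    m=(g>120).astype(np.uint8); k=np.zeros_like(m); k[box[1]:box[3],box[0]:box[2]]=1; m*=k
    ys,xs=np.nonzero(m); Q=plane('wrist',s,np.c_[xs,ys],z)[:,:2].astype(np.float32); return cv2.minEnclosingCircle(Q)
E
python3 - <<'E'
from h import *
for i in range(5):
    s,im,d=snap('wrist'); print(s['tool_pos'].round(2),s['tcp_rot'].round(2),gearc(im.min(2),s,20,(215,130,295,215)))
E
```

```text
[ 545.64 -180.65  212.38] [179.99   0.    90.  ] ((544.857421875, -180.89100646972656), 46.06229019165039)
[ 545.61 -180.67  212.35] [180.   0.  90.] ((544.8172607421875, -180.90591430664062), 46.05752182006836)
[ 545.58 -180.66  212.31] [-180.    0.   90.] ((544.7879028320312, -180.87747192382812), 46.06828689575195)
[ 545.59 -180.66  212.3 ] [-180.   -0.   90.] ((544.823974609375, -180.8578338623047), 46.08146286010742)
[ 545.61 -180.68  212.32] [180.   0.  90.] ((544.8438720703125, -180.90597534179688), 46.09458923339844)
```

>>> {"fn": "jog_arm", "kwargs": {"rows": [[[-0.2, -0.8, 45], [0, 0, 0]], [[-0.2, -0.8, 90], [0, 0, 0]], [[-0.2, -0.8, 130], [0, 0, 0]], [[-0.2, -0.8, 155], [0, 0, 0]], [[-0.2, -0.8, 175], [0, 0, 0]], [[-0.2, -0.8, 185], [0, 0, 0]], [[-0.2, -0.8, 190], [0, 0, 0]], [[-0.2, -0.8, 190], [0, 0, 0]], [[-0.2, -0.8, 190], [0, 0, 0]]]}}

```text
time: 8.55
tool_pos: [545.8, -181.2, 23.6]
tcp_rot: [179.9, 0.0, 90.0]
ft_force: [0.5, 0.1, 0.6]
finger_gap: 85.2
grip_force: 0.0
```

>>> {"fn": "jog_arm", "kwargs": {"rows": [[[0, 0, 0], [0, 0, 0]], [[0, 0, 0], [0, 0, 0]], [[0, 0, 0], [0, 0, 0]], [[0, 0, 0], [0, 0, 0]], [[0, 0, 0], [0, 0, 0]], [[0, 0, 0], [0, 0, 0]], [[0, 0, 0], [0, 0, 0]]], "grip": 20, "force": 60}}

```text
time: 9.25
tool_pos: [545.3, -181.1, 23.1]
tcp_rot: [179.9, 0.0, 90.0]
ft_force: [-0.2, -0.2, 7.0]
finger_gap: 35.2
grip_force: 60.9
```

>>> {"fn": "jog_arm", "kwargs": {"rows": [[[0, 0, -15], [0, 0, 0]], [[0, 0, -50], [0, 0, 0]], [[0, 0, -95], [0, 0, 0]], [[0, 0, -140], [0, 0, 0.12]], [[0, 0, -165], [0, 0, 0.26]], [[0, 0, -165], [0, 0, 0.4]], [[0, 0, -165], [0, 0, 0.54]], [[0, 0, -165], [0, 0, 0.67]], [[0, 0, -165], [0, 0, 0.75]], [[0, 0, -165], [0, 0, 0.75]]]}}

```text
time: 10.25
tool_pos: [544.4, -180.7, 187.6]
tcp_rot: [-180.0, 0.0, 47.0]
ft_force: [0.2, -0.0, -2.9]
finger_gap: 35.4
grip_force: 60.7
```

>>> {"fn": "jog_arm", "kwargs": {"rows": [[[0, 0, 0], [0, 0, 0]], [[0, 0, 0], [0, 0, 0]], [[0, 0, 0], [0, 0, 0]], [[0, 0, 0], [0, 0, 0]]]}}

```text
time: 10.65
tool_pos: [544.8, -180.8, 187.3]
tcp_rot: [-180.0, 0.0, 47.1]
ft_force: [-0.4, -0.3, -3.3]
finger_gap: 35.4
grip_force: 60.7
```

```bash
python3 - <<'E'
from h import *
s,im,d=snap('wrist'); np.savez('w6',im=im,d=d,tp=s['tool_pos'],rot=s['tcp_rot']); print(s['tool_pos'],s['tcp_rot'],s['ft_force'])
cv2.imwrite('pics/g.png',im)
E
```

```text
[ 544.75140185 -180.82706822  187.29622792] [-1.79992295e+02  2.08980860e-03  4.70670360e+01] [-0.37816127 -0.34089878 -3.25360256]
```

View pics/g.png

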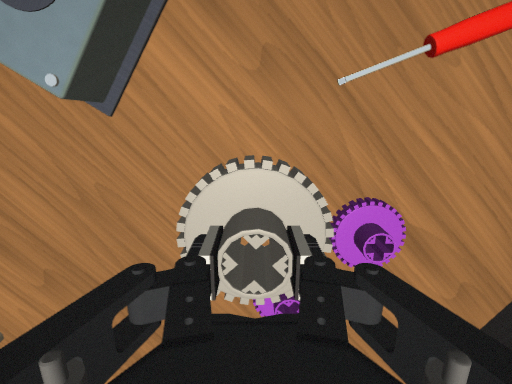

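The gear is held level, with the boss top centred at about (255,263), and the purple ones are untouched. I'll measure its offset from the TCP and the bore phase in the hand.

```bash
python3 - <<'E'
from h import *
s=r.sense(); w=np.load('w6.npz'); im=w['im']; g=im.min(2).astype(np.float32)
z=s['tool_pos'][2]+27.5
v,u=np.mgrid[:384,:512]
X=plane('wrist',s,np.stack([u,v],-1).reshape(-1,2),z).reshape(384,512,3)[...,:2]
# bore: dark region inside boss top -> flood from centre
dark=(g<110).astype(np.uint8); dark[:225]=0; dark[302:]=0; dark[:,215:217]=0; dark[:,294:]=0
tp=s['tool_pos'][:2]
# boss outer: disc of light; use the bore's connected component
n,l,st,c=cv2.connectedComponentsWithStats(dark,connectivity=4); i=l[263,256]; print(st[i],c[i])
# top face centre from the wedges: light pixels in ring 6..18 around
crop=cv2.resize(im[215:310,205:305],None,fx=6,fy=6,interpolation=cv2.INTER_CUBIC); cv2.imwrite('pics/h.png',crop)
y=plane('wrist',s,[(255,263)],z)[0,:2]; print('boss rel TCP',y-tp)
for cc in (y,tp.copy()):
  for rr in (11,12.5,14):
    a=np.radians(np.arange(360)); pts=cc+rr*np.c_[np.cos(a),np.sin(a)]
    k=[np.argmin(((X-p)**2).sum(-1)) for p in pts]; dk=g.ravel()[k]<110
    f=(dk*np.exp(4j*a)).sum(); print(rr,dk.mean().round(2),(np.degrees(np.angle(f))/4).round(1),np.nonzero(np.diff(dk.astype(int)))[0].tolist())
# disc front edge: enclosing circle at disc top
m=(g>120); m[:150]=0; m[:,:170]=0; m[:,345:]=0; m[235:]=0
m&=(im.max(2).astype(int)-im.min(2)<45)
ys,xs=np.nonzero(m); Q=plane('wrist',s,np.c_[xs,ys],s['tool_pos'][2]-2.5)[:,:2].astype(np.float32)
h=cv2.convexHull(Q)[:,0]; h=h[(h-tp)@np.array([np.cos(np.radians(47)),np.sin(np.radians(47))])>5]
from scipy.optimize import least_squares
o=least_squares(lambda p:np.hypot(*(h-p).T)-46,tp,loss='soft_l1'); print('disc rel TCP',o.x-tp,np.abs(o.fun).max(),len(h))
E
```

```text
[ 224  237   62   55 2271] [254.6556583  263.99691766]
boss rel TCP [0.72104069 0.64108183]
11 0.69 -0.2 [28, 63, 124, 152, 212, 233, 297, 324]
12.5 0.59 -0.4 [23, 67, 121, 156, 207, 237, 292, 330]
14 0.57 -0.3 [22, 34, 40, 49, 57, 69, 116, 158, 205, 242, 290, 333]
11 0.69 -0.2 [22, 24, 32, 60, 122, 147, 210, 237, 300, 329]
12.5 0.6 -0.4 [26, 62, 116, 151, 205, 244, 297, 332]
14 0.52 0.6 [24, 66, 114, 156, 203, 247, 294, 337]
disc rel TCP [0.00494459 0.16770374] 0.279608733238895 27
```

View pics/h.png

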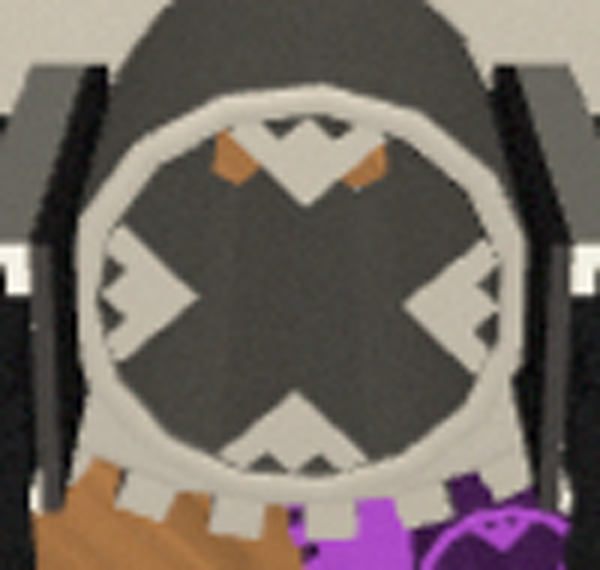

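Gear is centred within ~0.2 mm of the TCP. The wedge tips at (200,296), (404,306), (306,206) and (294,392) give a bore phase of about -1°, matching the spindle. Carrying it over now.

>>> {"fn": "jog_arm", "kwargs": {"rows": [[[20, -20, 0], [0, 0, 0]], [[50, -49, 0], [0, 0, 0]], [[80, -79, 0], [0, 0, 0]], [[110, -108, 0], [0, 0, 0]], [[140, -138, 0], [0, 0, 0]], [[165, -162, 0], [0, 0, 0]], [[180, -177, 0], [0, 0, 0]], [[184.5, -181.4, 0], [0, 0, 0]], [[184.5, -181.4, 0], [0, 0, 0]], [[184.5, -181.4, 0], [0, 0, 0]]]}}

```text
time: 11.7
tool_pos: [537.9, 77.0, 187.2]
tcp_rot: [180.0, 0.0, 47.0]
ft_force: [0.3, 1.3, -2.5]
finger_gap: 35.2
grip_force: 60.9
```

>>> {"fn": "jog_arm", "kwargs": {"rows": [[[0, 0, 10], [0, 0, 0]], [[0, 0, 20], [0, 0, 0]], [[0, 0, 28], [0, 0, 0]], [[0, 0, 32], [0, 0, 0]], [[0, 0, 36], [0, 0, 0]], [[0, 0, 38], [0, 0, 0]], [[0, 0, 38], [0, 0, 0]], [[0, 0, 38], [0, 0, 0]]]}}

```text
time: 12.5
tool_pos: [538.1, 77.9, 149.6]
tcp_rot: [180.0, -0.0, 47.0]
ft_force: [0.2, -0.3, -2.9]
finger_gap: 35.5
grip_force: 60.9
```

>>> {"fn": "jog_arm", "kwargs": {"rows": [[[0, 0, 2], [0, 0, 0]], [[0, 0, 4], [0, 0, 0]], [[0, 0, 6], [0, 0, 0]], [[0, 0, 7], [0, 0, 0]], [[0, 0, 8], [0, 0, 0]], [[0, 0, 8], [0, 0, 0]], [[0, 0, 8], [0, 0, 0]]]}}

```text
time: 13.2
tool_pos: [537.8, 77.8, 141.3]
tcp_rot: [-180.0, 0.0, 47.0]
ft_force: [0.2, 0.4, -1.8]
finger_gap: 35.7
grip_force: 60.9
```

>>> {"fn": "jog_arm", "kwargs": {"rows": [[[0, 0, 1], [0, 0, 0]], [[0, 0, 2], [0, 0, 0]], [[0, 0, 3], [0, 0, 0]], [[0, 0, 4], [0, 0, 0]], [[0, 0, 4], [0, 0, 0]], [[0, 0, 4], [0, 0, 0]]]}}

```text
time: 13.8
tool_pos: [537.8, 77.8, 137.2]
tcp_rot: [-180.0, 0.0, 47.0]
ft_force: [-0.5, -0.6, -3.2]
finger_gap: 35.4
grip_force: 60.9
```

>>> {"fn": "jog_arm", "kwargs": {"rows": [[[0, 0, 4], [0, 0, 0]], [[0, 0, 8], [0, 0, 0]], [[0, 0, 12], [0, 0, 0]], [[0, 0, 16], [0, 0, 0]], [[0, 0, 19], [0, 0, 0]], [[0, 0, 21], [0, 0, 0]], [[0, 0, 23], [0, 0, 0]], [[0, 0, 25], [0, 0, 0]], [[0, 0, 27], [0, 0, 0]], [[0, 0, 27], [0, 0, 0]]], "force": 90}}

```text
time: 14.8
tool_pos: [537.9, 77.8, 110.8]
tcp_rot: [180.0, -0.0, 47.0]
ft_force: [-6.1, -0.9, 7.8]
finger_gap: 34.8
grip_force: 93.3
```

>>> {"fn": "jog_arm", "kwargs": {"rows": [[[0, 0, 0.5], [0, 0, 0]], [[0, 0, 1], [0, 0, 0]], [[0, 0, 1.5], [0, 0, 0]], [[0, 0, 2], [0, 0, 0]], [[0, 0, 2], [0, 0, 0]], [[0, 0, 2], [0, 0, 0]]]}}

```text
time: 15.4
tool_pos: [537.9, 77.8, 109.3]
tcp_rot: [180.0, -0.0, 47.0]
ft_force: [-6.9, -0.6, 8.9]
finger_gap: 34.6
grip_force: 93.6
```

>>> {"fn": "jog_arm", "kwargs": {"rows": [[[0, 0, 0.5], [0, 0, 0]], [[0, 0, 1], [0, 0, 0]], [[0, 0, 1.5], [0, 0, 0]], [[0, 0, 1.5], [0, 0, 0]], [[0, 0, 1.5], [0, 0, 0]]]}}

```text
time: 15.9
tool_pos: [538.0, 77.9, 109.1]
tcp_rot: [180.0, -0.0, 47.0]
ft_force: [-12.4, -1.4, 19.7]
finger_gap: 34.7
grip_force: 94.9
```

>>> {"fn": "jog_arm", "kwargs": {"rows": [[[0, 0, 0.5], [0, 0, 0]], [[0, 0, 1], [0, 0, 0]], [[0, 0, 1], [0, 0, 0]], [[0, 0, 1], [0, 0, 0]]]}}

```text
time: 16.3
tool_pos: [538.1, 78.0, 109.1]
tcp_rot: [180.0, -0.0, 47.0]
ft_force: [-16.7, -0.5, 27.7]
finger_gap: 34.7
grip_force: 95.8
```

```bash
python3 - <<'E'
from h import *
s,im,d=snap('side'); s2,im2,_=snap('scene')
k=cv2.resize(im2[150:310,190:420],(575,400),interpolation=cv2.INTER_CUBIC)
cv2.imwrite('pics/i.png',np.hstack([cv2.resize(im,(225,400))*0+cv2.resize(im,(225,400)),k]))
E
```

```text
(no output)
```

View pics/i.png

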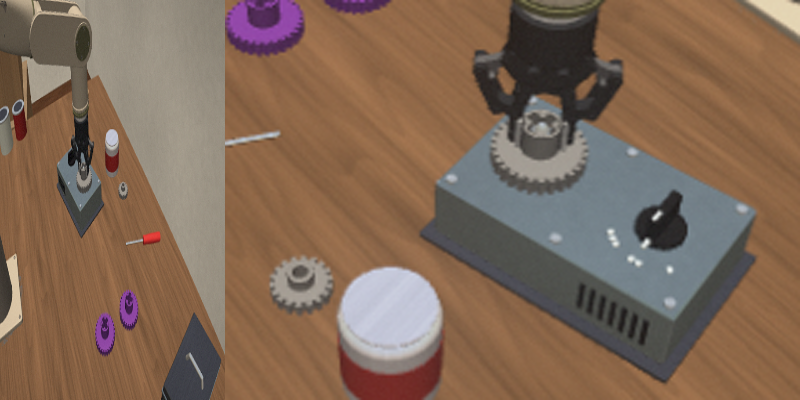

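The gear sits down on the housing at (538,155), still gripped. The knob's stripe at (655,225) points to the pair at (635,260), and the other items are untouched. Handing in.

```bash
python3 -c "
from bench import r
print(r.sense()['ft_force'],r.hand_in())"
```

```text
the job is handed in; nothing more can be done
[-16.36294113  -1.15513198  27.49794999] None
```

Job handed in after about 16 s of robot time: the knob is at the pair of dots, and the larger gear is meshed on the spindle, still gripped and pressed onto its stop with about 28 N; the small gear, tin and screwdriver were not touched.

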